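# Reset the stop button and set the clamp air valve two turns open

## Robot

A 6-joint arm with a two-finger parallel gripper is mounted at the origin on the work surface. World frame = base frame: x ahead of the robot, y to its left, z up, the work surface at z = 0. Lengths are in mm, angles in rad, forces in N, time in s.
With the tool pointing down it reaches from about 150 to 775 mm from the base axis. Payload 6.1 kg.
Tool frame: the origin (TCP) lies between the finger pads, 19 mm behind the fingertips; this is the grasp point; z points along the fingers, y is the line along which they close (so a half turn about z gives the same grasp; the last joint's range is limited). The gripper opens to 85 mm and grips with 20 to 120 N. Pads are 22 mm wide; open, the fingers measure 114 mm over their backs; the gripper's body (76 mm by 85 mm) begins 54 mm behind the grasp point. The pads swing forward as they close: fully open they stand 13 mm farther back than shut.
Start: joints at [-1.21, 0.126, -0.04, 1.405, 0, 1.571], TCP at [185.33, -491.184, 249.995] pointing down, gripper open.
Joint ranges: [-2.72, 2.72], [-0.95, 1.95], [-1.27, 1.35], [-1.78, 2.02], [-1.46, 1.47], [-3.14, 3.14]. Speed limits (rad/s): [2.39, 2.39, 3.01, 3.14, 3.14, 3.14].

## Interface

Orientations are given as a unit quaternion [x, y, z, w].
In Python, from cell import r gives the robot as it stands.
- The arm moves only by the shell command python3 -m creep 'ROWS' [FORCE]. ROWS is a JSON object of lists of equal length, an entry for each row: "dr": the turn, a rotation vector about the tool's x, y, z in degrees, a list of three; "slide": the shift along the tool's x, y, z in cm, a list of three; "fingers": the closure, from -1 (fully open) to 1 (shut), so that 0 is half open. A call has 1 to 20 rows; each row shifts and turns the commanded pose from where the row before left it, along the tool's axes as they then stand; what a row does not reach is not made up. A row lasts 1/10 s, in which the tool goes at most 50 mm and 8.59 degrees, less where a joint would pass 70% of its speed; a pose out of reach is approached as far as the arm can. A call is refused whole if a number of a shift passes 5 or a number of a turn 8.59, either way. A call with a gripper value outside its range is refused whole. The fingers move at their own pace and stop on an object; FORCE is the grip in N (left out, the last holds). Time passes only in rows, so rows that do not move let the fingers close. It gives the time, the measured TCP pose, the force, the opening and the grip force at its end, in the units of the state.
- r.state(): the state, without advancing time (a new reading comes with each control period).
- r.read_camera(name): name is "scene" or "side" or "wrist"; returns a dict with "pixels" (384x512x3 uint8, blue, green, red), "mtx" (3x3 intrinsics, pixels), "position" and "orientation" of the camera in the world; the wrist camera has in their place "hand_eye" (4x4, takes a point from camera to tool coordinates, whose origin is the TCP and whose axes are the flange's). Camera axes: x right, y down, z forward; pixel columns grow to the right and rows downward; lengths in mm; the calibration is good to about 2 mm. The wrist camera is an equidistant fisheye: a pixel r from the principal point sees the ray r / f radians off the axis. A picture is of the moment at which its call begins: read the wrist's pose just before it. There is no depth.
- r.finish_job(): hands the job in; it is judged then, once.
The state is a dict: "clock": time; "joint_pos": joint angles; "dq": joint speeds; "joint_torque": joint torques, N m; "ee_pos": TCP position; "ee_rot": TCP orientation; "ft_force": force on the tool from outside, world axes, zero at the start; "ft_torque": the same for the moment, N m; "grip_width": opening from 0.0 (shut) to 1.0 (fully open); "gripper_force": force on a finger pad.
Only numpy, scipy, OpenCV 4.12 (cv2) and the standard library are available. Lean on these libraries where they do the work, as an engineer would, in place of code of your own. Each camera call takes 0.05 s, during which the arm holds its last target. There are 200 camera calls.

## Task

Put the plate clamp's air line back in service: press the red mushroom stop button all the way down and let it spring back up, then twist its head clockwise until it stops, to reset it. Then take the handwheel valve by its crank handle, close it clockwise until it stops, and back it off (counter-clockwise) exactly two full turns. Finish while still gripping the crank handle with the wheel standing still, do not let go, and leave everything else on the bench where it is.

Things in the scene. Friction and masses are not known exactly. Their poses are not given: they have to be found in the camera images.
- stop_box: Yellow stop station fixed to the bench, 80 x 80 x 60 mm; origin at the centre of its underside, on the button's vertical axis. It stands left or right, the valve on the other side. Its black collar (62 mm across, top at z = 66 mm) has a white mark (tripped) in the box's -x direction and a green mark (reset) 0.9 rad clockwise of it, seen from above.
- head_top (a point): Centre of the top face of the red mushroom head: a plain round disc 40 mm across and 20 mm thick on a 22 mm neck; 98 mm above the bench when up, so the disc spans z = 78 to 98 mm. A white line on top points from its centre to the rim. The head can be gripped from above across its 40 mm.
- stop_button (a joint): Press travel of the mushroom (m): 0 up, 0.008 fully down. A spring returns it by itself when let go: 2 N to start, 6 N fully down, then a hard stop. It does not latch.
- stop_head (a joint): Twist of the mushroom head (rad), growing clockwise seen from above: 0 tripped (hard stop) to 0.9 reset (hard stop; its white line then points at the green mark). It stays where it is left (friction 0.06 N m).
- valve_body: Brass valve on an 80 x 80 mm steel foot fixed to the bench, a pipe stub to either side along its x; origin on the bench exactly under the wheel's vertical axis. Above it the blue handwheel: 122 mm across, three spokes, rim between z = 72 and 84 mm.
- crank_grip: Black upright revolving handle on the wheel's rim: a cylinder 22 mm across and 54 mm tall, spanning z = 86 to 140 mm. Origin at its centre, z = 113 mm, 55 mm from the wheel's axis. It revolves freely on its own pin, so a gripper that holds it can keep its orientation while going round.
- valve_wheel (a joint): Opening of the valve (rad): 0 is fully closed (hard stop), growing counter-clockwise seen from above (opening), 6.283 per turn, up to 18.85 (three turns, hard stop). At 0 the handle lies in the valve body's +x direction. Starts 0.5 to 1.2 turns open; stays where it is left (friction 0.12 N m, 2.5 N at the handle).
- brass_plate: Loose brass plate 120 x 80 x 6 mm lying flat; leave alone. Origin at the centre of its underside.
- screwdriver: Loose screwdriver, orange handle, 170 mm long, 26 mm thick, lying between stop station and valve; leave alone. Origin under its middle, x along it to the tip.
- hammer: Loose hammer, 260 mm long, head 26 mm thick, lying at the right; leave alone. Origin under its middle, x along it to the head.
- earmuffs: Loose orange ear defenders, about 170 x 165 x 30 mm, lying at the left; leave alone. Origin on the bench between the cups.
- tin: Loose tin 74 mm across, 78 mm tall, far left; leave alone. Origin at the centre of its underside.
- jar: Loose amber jar 64 mm across, 80 mm tall, far right; leave alone. Origin at the centre of its underside.

How it is judged (in metres and radians):
On the way, in this order (a step that is already met when the one before it is completed fails the run):
1. the mushroom button is pressed fully down, its head not yet reset (value of joint stop_button above 0.0065 m and value of joint stop_head below 0.5 rad), for 0.1 s.
2. the button is up again and its head is twisted clockwise to the stop (value of joint stop_button below 0.003 m and value of joint stop_head above 0.75 rad), for 0.2 s.
3. the valve is closed to its stop (value of joint valve_wheel below 0.1 rad and value of joint stop_head above 0.75 rad), for 0.2 s.
At the end, for the whole second after the job is handed in: The valve stands two turns (12.57 rad, within 0.25 rad) open from its stop and is still, the fingers still grip the crank handle (contact force over 3 N, TCP within 35 mm of the handle's centre), the mushroom is up (within 3 mm) and its head is reset (over 0.75 rad) (all of step 2 and value of joint valve_wheel between 12.316 and 12.816 rad and velocity of joint valve_wheel between -0.1 and 0.1 rad/s and contact force between the fingers and crank_grip above 3 N and distance between the grasp point and crank_grip below 0.035 m); the arm keeps its last pose, push and grip.
It fails at once if a bystander is moved by more than 20 mm or tipped (distance of any of brass_plate, screwdriver, hammer, earmuffs, tin, jar from where it was at the start of the episode above 0.02 m or angle between any of brass_plate, screwdriver, hammer, earmuffs, tin, jar's own z axis and vertical above 0.4 rad).
It also fails if it takes over 72 s, if anything falls off the work surface, if the arm or the gripper's body presses on something with over 40 N, if the wrist force passes 120 N, or if a joint passes its speed limit or range.

## Working session

There is one attempt and no reset: what is moved stays moved. The work goes in short steps, Python scripts to look and compute and a shell command to move; the robot and the scene stay as the last step left them, time stands still between calls to the robot, and variables do not carry over. Pictures are saved under pics/ and viewed, at most 10 in all, crops included, and the job is handed in when it is done.

```bash
mkdir -p pics; ls; cat > h.py <<'E'
import numpy as np, cv2
from scipy.spatial.transform import Rotation as R
from cell import r
def cam(n):
    c=r.read_camera(n); return c
def pose(c):
    o=np.array(c["orientation"]); 
    return np.array(c["position"]), (R.from_quat(o).as_matrix() if o.size==4 else o)
def onplane(c,uv,z):
    p,M=pose(c); d=M@np.linalg.inv(np.array(c["mtx"]))@np.array([uv[0],uv[1],1.])
    return p+d*(z-p[2])/d[2]
E
python3 - <<'E'
from h import *
import pickle
s=r.state(); print({k:np.round(v,3).tolist() for k,v in s.items()})
C={n:cam(n) for n in("scene","side")}
pickle.dump(C,open("c0.pkl","wb"))
for n,c in C.items():
    print(n,c["position"],c["orientation"],np.array(c["mtx"]).tolist())
    cv2.imwrite(f"pics/{n}0.png",c["pixels"])
E
```

```text
pics
{'clock': 0.0, 'joint_pos': [-1.21, 0.126, -0.041, 1.405, 0.0, 1.571], 'dq': [0.0, -0.0, 0.001, -0.0, 0.002, -0.001], 'joint_torque': [-0.0, -43.591, 35.293, 0.017, -0.0, -0.0], 'ee_pos': [185.212, -490.849, 249.212], 'ee_rot': [0.984, 0.179, -0.0, -0.001], 'ft_force': [-0.183, -0.038, 0.03], 'ft_torque': [0.02, 0.062, 0.005], 'gripper_force': 0.0, 'grip_width': 1.001}
scene [1275.20691013 -629.18273624 1030.51767004] [ 0.83451913  0.3977725  -0.16090034 -0.34563845] [[458.22522451288063, 0.0, 258.8246988192791], [0.0, 458.22522451288063, 188.77176398836949], [0.0, 0.0, 1.0]]
side [-146.58222631  636.12129134  756.58910416] [-0.36557137  0.80468231 -0.43010308  0.18399809] [[432.6694943796209, 0.0, 257.645372201851], [0.0, 432.6694943796209, 188.0026834649375], [0.0, 0.0, 1.0]]
```

View pics/scene0.png

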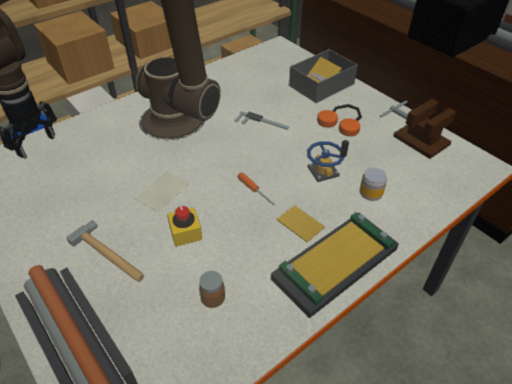

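View pics/side0.png

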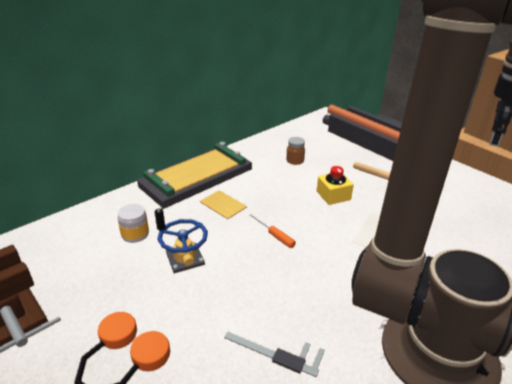

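The scene view shows the stop head at about (183,213), the wheel at (327,153) and the crank handle at (345,148). The side view has them at (336,171), (183,235) and (160,219). The gripper starts clear, on the far right of the robot.

```bash
python3 - <<'E'
from h import *
import pickle
C=pickle.load(open("c0.pkl","rb"))
win={"scene":dict(red=(165,195,200,230),blue=(300,130,352,172),blk=(337,135,355,162)),"side":dict(red=(320,155,352,190),blue=(150,210,215,260),blk=(150,203,170,234))}
def m(c,k,w):
    x0,y0,x1,y1=w; I=c["pixels"][y0:y1,x0:x1].astype(int); b,g,rr=I[...,0],I[...,1],I[...,2]
    M={"red":(rr>110)&(g<75)&(b<75),"blue":(b>rr+35)&(b>g+20),"blk":(I.max(2)<60)}[k]
    n,l,st,ce=cv2.connectedComponentsWithStats(M.astype(np.uint8)); 
    if k=="blue": L=M
    else: L=l==1+np.argmax(st[1:,4])
    ys,xs=np.nonzero(L); return np.c_[xs+x0,ys+y0]
def proj(c,X):
    p,M=pose(c); q=np.array(c["mtx"])@(M.T@(np.array(X,float)-p)); return q[:2]/q[2]
P={}
for n,c in C.items():
    for k,w in win[n].items():
        p=m(c,k,w); P[n,k]=p
        print(n,k,len(p),p.mean(0).round(1),p.min(0),p.max(0),
          {z:onplane(c,p.mean(0),z).round(1)[:2].tolist() for z in ((90,) if k=="red" else (78,) if k=="blue" else (113,))})
def tri(k,f=lambda p:p.mean(0)):
    A=np.zeros((3,3));b=np.zeros(3)
    for n,c in C.items():
        p,M=pose(c);u=f(P[n,k]);d=M@np.linalg.inv(np.array(c["mtx"]))@np.array([*u,1]);d/=np.linalg.norm(d)
        Q=np.eye(3)-np.outer(d,d);A+=Q;b+=Q@p
    return np.linalg.solve(A,b)
print("tri red",tri("red").round(1),"blk",tri("blk").round(1))
for n,c in C.items():
    h=cv2.convexHull(P[n,"blue"].astype(np.float32))[:,0]
    W=np.array([onplane(c,u,78)[:2] for u in h]).astype(np.float32)
    print(n,"wheel",cv2.fitEllipse(W),cv2.minEnclosingCircle(W))
a=cv2.resize(C["scene"]["pixels"][125:250,160:360],None,fx=4,fy=4,interpolation=2)
cv2.imwrite("pics/crop0.png",a)
E
```

```text
scene red 128 [182.3 213. ] [176 207] [188 219] {90: [495.6, -256.9]}
scene blue 251 [324.3 153.9] [308 142] [342 165] {78: [554.7, 234.1]}
scene blk 88 [343.8 148.5] [340 141] [347 156] {113: [600.8, 267.9]}
side red 90 [335.9 172.1] [330 167] [342 177] {90: [491.7, -254.4]}
side blue 619 [182.3 235.4] [158 219] [206 251] {78: [556.0, 234.8]}
side blk 132 [159.9 220.2] [156 210] [165 229] {113: [600.3, 265.1]}
tri red [ 493.7 -256.4   88.2] blk [600.7 266.1 113.6]
scene wheel ((554.0824584960938, 239.28909301757812), (111.91673278808594, 119.66458892822266), 51.873329162597656) ((554.800537109375, 239.95602416992188), 59.47138214111328)
side wheel ((558.8995361328125, 233.04403686523438), (115.6372299194336, 123.16230010986328), 57.837379455566406) ((558.469482421875, 232.59765625), 61.790550231933594)
```

View pics/crop0.png

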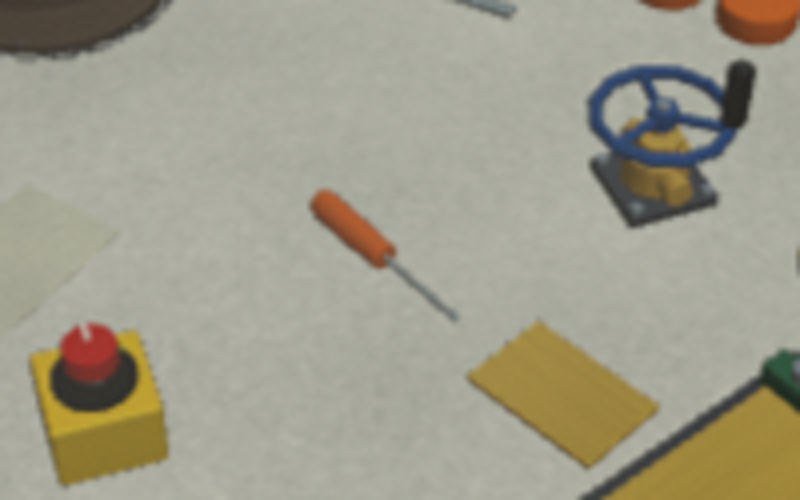

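The scene crop shows the white line on the head pointing toward the robot, which is the tripped position. The wheel is about (556.5, 236), the handle (600.5, 266) and the head (494, -256). Next I move over the button and turn the tool so the twist has room.

```bash
python3 -m creep '{"slide":[[3.72,-1.11,0],[3.72,-1.11,0],[3.72,-1.11,0],[3.72,-1.11,0],[3.72,-1.11,0],[3.72,-1.11,0],[3.72,-1.11,0],[3.72,-1.11,0],[3.72,-1.11,0],[3.72,-1.11,0],[0,0,0],[0,0,0],[0,0,0],[0,0,0],[0,0,0],[0,0,0]],"dr":[[0,0,0],[0,0,0],[0,0,0],[0,0,0],[0,0,0],[0,0,0],[0,0,0],[0,0,0],[0,0,0],[0,0,0],[0,0,-5],[0,0,-5],[0,0,-5],[0,0,-5],[0,0,0],[0,0,0]],"fingers":[-1,-1,-1,-1,-1,-1,-1,-1,-1,-1,-1,-1,-1,-1,-1,-1]}'
cat >> h.py <<'E'
def st():
    s=r.state(); M=R.from_quat(s["ee_rot"]).as_matrix()
    print(round(s["clock"],2),"p",np.round(s["ee_pos"],1),"yaw",round(np.degrees(np.arctan2(M[1,0],M[0,0])),1),"q",np.round(s["joint_pos"],2),"F",np.round(s["ft_force"],1),"T",np.round(s["ft_torque"],2),"w",round(s["grip_width"],3),"g",round(s["gripper_force"],1))
    return np.array(s["ee_pos"]),M
def togo(X):
    p,M=st(); print("tool cm",(M.T@(np.array(X)-p)/10).round(2))
E
python3 - <<'E'
from h import *
togo([494,-256,95])
s=r.state();c=cam("wrist");print(np.array(c["hand_eye"]).round(3).tolist(),np.array(c["mtx"]).tolist());cv2.imwrite("pics/w1.png",c["pixels"])
import pickle;pickle.dump((s,c),open("w1.pkl","wb"))
E
```

```text
clock: 1.7
ee_pos: [494.1, -256.0, 249.7]
ee_rot: [0.938, 0.347, -0.0, -0.0]
ft_force: [0.2, -1.1, -0.7]
grip_width: 1.001
gripper_force: 0.0
1.7 p [ 494.1 -256.   249.7] yaw 40.6 q [-0.48  0.19  0.03  1.42 -0.    1.96] F [ 0.2 -1.1 -0.7] T [-0.02  0.04 -0.01] w 1.001 g 0.0
tool cm [-0.000e+00  1.000e-02  1.547e+01]
[[-0.001, -0.965, -0.262, 66.123], [1.0, -0.0, -0.001, 0.586], [0.001, -0.262, 0.965, -123.36], [0.0, 0.0, 0.0, 1.0]] [[297.3186396354542, 0.0, 255.66584483319033], [0.0, 297.3186396354542, 189.66396386171294], [0.0, 0.0, 1.0]]
```

View pics/w1.png

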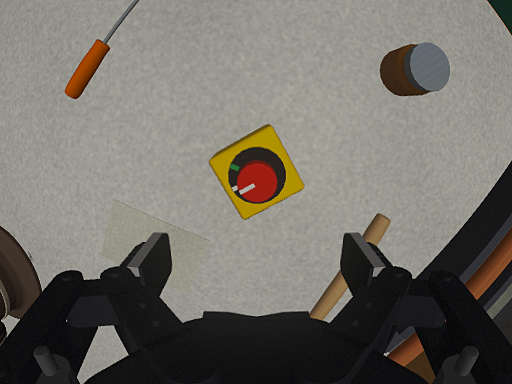

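The wrist view shows the red head at (257,183), with its white line pointing at the white mark, so it is tripped. The hammer handle lies low near (350,265). I'll refine the head position from this view.

```bash
cat >> h.py <<'E'
def wray(s,c,uv,z):
    K=np.array(c["mtx"]); H=np.array(c["hand_eye"]); M=R.from_quat(s["ee_rot"]).as_matrix()
    a=(np.array(uv)-K[:2,2])/K[0,0]; t=np.linalg.norm(a)+1e-12; d=np.r_[np.sin(t)*a/t,np.cos(t)]
    o=np.array(s["ee_pos"])+M@H[:3,3]; d=M@H[:3,:3]@d
    return o+d*(z-o[2])/d[2]
E
python3 - <<'E'
from h import *
import pickle
s,c=pickle.load(open("w1.pkl","rb"))
I=c["pixels"].astype(int); M=((I[...,2]>110)&(I[...,1]<75)&(I[...,0]<75)); M[:,:220]=0;M[:,300:]=0;M[:140]=0;M[230:]=0
ys,xs=np.nonzero(M); h=cv2.convexHull(np.c_[xs,ys].astype(np.float32))[:,0]
W=np.array([wray(s,c,u,98)[:2] for u in h],np.float32); print(cv2.fitEllipse(W))
E
```

```text
((493.9105224609375, -257.7133483886719), (37.89373779296875, 38.29714584350586), 72.63721466064453)
```

```bash
python3 -m creep '{"slide":[[-0.06,0.08,2.5],[0,0,2.5],[0,0,2.5],[0,0,2.5],[0,0,2.5],[0,0,1.5],[0,0,1.0],[0,0,0.4],[0,0,0],[0,0,0],[0,0,0],[0,0,0],[0,0,0],[0,0,0],[0,0,0]],"dr":[[0,0,0],[0,0,0],[0,0,0],[0,0,0],[0,0,0],[0,0,0],[0,0,0],[0,0,0],[0,0,0],[0,0,0],[0,0,0],[0,0,0],[0,0,0],[0,0,0],[0,0,0]],"fingers":[-1,-1,-1,-1,-1,-1,-1,-1,-1,1,1,1,1,1,1]}' 40; python3 -c "
from h import *
st()"
```

```text
clock: 3.25
ee_pos: [494.4, -256.9, 96.3]
ee_rot: [0.938, 0.348, 0.0, 0.0]
ft_force: [-0.6, 2.6, 2.1]
grip_width: 0.453
gripper_force: 41.4
3.25 p [ 494.4 -256.9   96.3] yaw 40.7 q [-0.48  0.23 -0.26  1.09  0.    1.95] F [-0.6  2.6  2.1] T [ 0.31 -0.   -0.02] w 0.453 g 41.4
```

```bash
python3 -m creep '{"slide":[[0,0,0.3],[0,0,0.3],[0,0,0.2],[0,0,0.1],[0,0,0]],"dr":[[0,0,0],[0,0,0],[0,0,0],[0,0,0],[0,0,0]],"fingers":[1,1,1,1,1]}'
```

```text
clock: 3.75
ee_pos: [494.4, -256.9, 88.9]
ee_rot: [0.938, 0.348, 0.001, 0.001]
ft_force: [-5.7, 4.4, 17.7]
grip_width: 0.453
gripper_force: 43.0
```

```bash
python3 -m creep '{"slide":[[0,0,0.1],[0,0,0],[0,0,0]],"dr":[[0,0,0],[0,0,0],[0,0,0]],"fingers":[1,1,1]}'
```

```text
clock: 4.05
ee_pos: [494.5, -256.9, 88.8]
ee_rot: [0.938, 0.348, 0.001, 0.001]
ft_force: [-7.7, 6.2, 24.1]
grip_width: 0.453
gripper_force: 43.5
```

The force rose from 18 to 24 N with no further travel, so the button is on its hard stop. I'll raise it back and open the fingers so the spring returns it.

```bash
python3 -m creep '{"slide":[[0,0,-0.3],[0,0,-0.3],[0,0,-0.3],[0,0,-0.1],[0,0,0],[0,0,0],[0,0,0],[0,0,0],[0,0,0],[0,0,0],[0,0,0],[0,0,0],[0,0,0],[0,0,0]],"dr":[[0,0,0],[0,0,0],[0,0,0],[0,0,0],[0,0,0],[0,0,0],[0,0,0],[0,0,0],[0,0,0],[0,0,0],[0,0,0],[0,0,0],[0,0,0],[0,0,0]],"fingers":[1,1,1,1,1,0,0,0,0,1,1,1,1,1]}'; python3 -c "
from h import *
st()"
```

```text
clock: 5.45
ee_pos: [494.2, -257.0, 96.0]
ee_rot: [0.938, 0.348, -0.0, 0.0]
ft_force: [-1.6, -1.1, 2.1]
grip_width: 0.45
gripper_force: 40.1
5.45 p [ 494.2 -257.    96. ] yaw 40.7 q [-0.48  0.23 -0.26  1.09 -0.    1.95] F [-1.6 -1.1  2.1] T [ 0.1   0.32 -0.01] w 0.45 g 40.1
```

Now the clockwise twist, about 58°.

```bash
python3 -m creep '{"slide":[[0,0,0],[0,0,0],[0,0,0],[0,0,0],[0,0,0],[0,0,0],[0,0,0],[0,0,0],[0,0,0],[0,0,0],[0,0,0],[0,0,0],[0,0,0],[0,0,0]],"dr":[[0,0,5],[0,0,5],[0,0,5],[0,0,5],[0,0,5],[0,0,5],[0,0,5],[0,0,5],[0,0,5],[0,0,5],[0,0,4],[0,0,3],[0,0,0],[0,0,0]],"fingers":[1,1,1,1,1,1,1,1,1,1,1,1,1,1]}'; python3 -c "
from h import *
st()"
```

```text
clock: 6.85
ee_pos: [495.3, -258.5, 96.1]
ee_rot: [0.99, -0.141, 0.001, 0.002]
ft_force: [1.5, -5.5, -3.1]
grip_width: 0.454
gripper_force: 41.1
6.85 p [ 495.3 -258.5   96.1] yaw -16.2 q [-0.48  0.23 -0.26  1.08 -0.    2.95] F [ 1.5 -5.5 -3.1] T [-1.17 -0.5   1.03] w 0.454 g 41.1
```

The torque is 1.0 N m against 0.06 N m friction, so the head is at its stop. I'll release, rise and check.

```bash
python3 -m creep '{"slide":[[0,0,0],[0,0,0],[0,0,0],[0,0,0],[0,0,0],[0,0,0],[0,0,-1],[0,0,-2],[0,0,-3],[0,0,-3],[0,0,-3],[0,0,-3],[0,0,0],[0,0,0]],"dr":[[0,0,-3],[0,0,-2],[0,0,0],[0,0,0],[0,0,0],[0,0,0],[0,0,0],[0,0,0],[0,0,-6],[0,0,-5],[0,0,0],[0,0,0],[0,0,0],[0,0,0]],"fingers":[1,1,-1,-1,-1,-1,-1,-1,-1,-1,-1,-1,-1,-1]}'; python3 - <<'E'
from h import *
p,M=st()
c=cam("wrist");cv2.imwrite("pics/w2.png",cv2.resize(c["pixels"][110:260,170:350],None,fx=3,fy=3))
togo([600.5,266,250])
E
```

```text
clock: 8.25
ee_pos: [494.6, -257.2, 247.1]
ee_rot: [1.0, -0.003, 0.001, 0.0]
ft_force: [-0.5, 0.4, 0.1]
grip_width: 0.998
gripper_force: 0.0
8.25 p [ 494.6 -257.2  247.1] yaw -0.3 q [-0.48  0.19  0.03  1.41  0.    2.67] F [-0.5  0.4  0.1] T [-0.03  0.    0.03] w 0.998 g 0.0
8.3 p [ 494.2 -256.9  245.9] yaw -0.3 q [-0.48  0.19  0.02  1.41  0.    2.67] F [-0.4  0.6  0.1] T [ 0.03 -0.02  0.  ] w 1.001 g 0.0
tool cm [ 10.33 -52.35  -0.41]
```

View pics/w2.png

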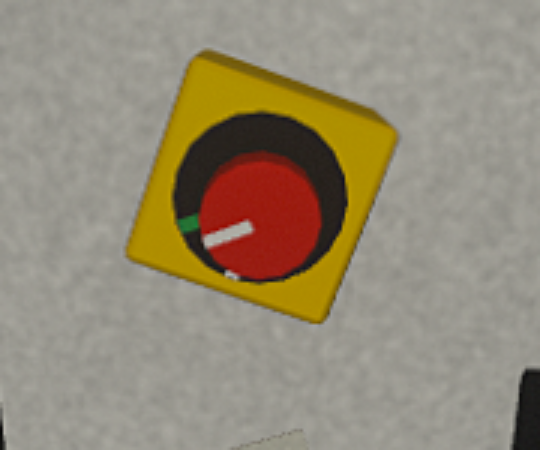

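The crop shows the white line parallel to the collar-centre-to-green-mark direction and the head up, so it is reset. I'll turn the tool to yaw 90° (tool x = world y, tool y = world x) and travel to above the crank.

```bash
python3 -m creep '{"slide":[[0,0,0],[0,0,0],[0,0,0],[0,0,0],[0,0,0],[0,0,0],[0,0,0],[0,0,0],[0,0,0],[0,0,0],[0,0,0],[0,0,0],[0,0,0]],"dr":[[0,0,-7.5],[0,0,-7.5],[0,0,-7.5],[0,0,-7.5],[0,0,-7.5],[0,0,-7.5],[0,0,-7.5],[0,0,-7.5],[0,0,-7.5],[0,0,-7.5],[0,0,-7.5],[0,0,-7.8],[0,0,0]],"fingers":[-1,-1,-1,-1,-1,-1,-1,-1,-1,-1,-1,-1,-1]}';python3 -m creep '{"slide":[[4.36,0.88,0],[4.36,0.88,0],[4.36,0.88,0],[4.36,0.88,0],[4.36,0.88,0],[4.36,0.88,0],[4.36,0.88,0],[4.36,0.88,0],[4.36,0.88,0],[4.36,0.88,0],[4.36,0.88,0],[4.36,0.88,0],[0,0,0],[0,0,0]],"dr":[[0,0,0],[0,0,0],[0,0,0],[0,0,0],[0,0,0],[0,0,0],[0,0,0],[0,0,0],[0,0,0],[0,0,0],[0,0,0],[0,0,0],[0,0,0],[0,0,0]],"fingers":[-1,-1,-1,-1,-1,-1,-1,-1,-1,-1,-1,-1,-1,-1]}'; python3 - <<'E'
from h import *
import pickle
p,M=st(); s=r.state()
c=cam("wrist");pickle.dump((s,c),open("w3.pkl","wb"));cv2.imwrite("pics/w3.png",c["pixels"])
togo([600.5,266,118])
E
```

```text
clock: 9.6
ee_pos: [493.7, -256.7, 244.5]
ee_rot: [0.707, 0.707, -0.0, -0.001]
ft_force: [-0.8, 0.1, 0.1]
grip_width: 0.999
gripper_force: 0.0
clock: 11.0
ee_pos: [599.6, 266.9, 244.3]
ee_rot: [0.707, 0.707, -0.001, -0.0]
ft_force: [-0.1, 0.1, 0.2]
grip_width: 1.0
gripper_force: 0.0
11.0 p [599.6 266.9 244.3] yaw 89.9 q [ 0.42  0.39  0.29  1.47 -0.    1.99] F [-0.1  0.1  0.2] T [-0.05 -0.03 -0.02] w 1.0 g 0.0
11.05 p [599.7 265.9 245. ] yaw 89.9 q [ 0.42  0.39  0.29  1.47 -0.    1.99] F [ 0.3  0.4 -0.4] T [ 0.02  0.02 -0.  ] w 0.995 g 0.0
tool cm [ 0.02  0.1  12.7 ]
```

View pics/w3.png

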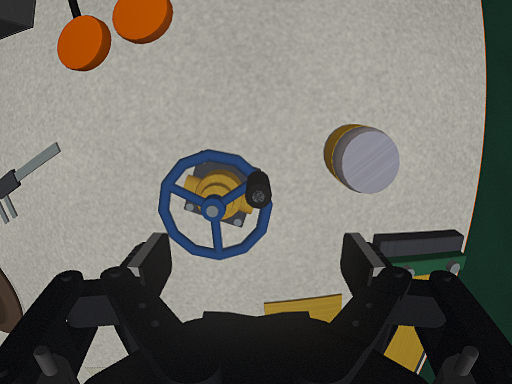

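The wrist view shows the handle top at about (257,193) and the hub at (212,210). The tin is at (365,160) and is lower than the fingertips will be.

```bash
python3 - <<'E'
from h import *
import pickle
s,c=pickle.load(open("w3.pkl","rb"))
I=c["pixels"].astype(int)[140:270,150:290]; b,g,q=I[...,0],I[...,1],I[...,2]
ys,xs=np.nonzero((b>q+35)&(b>g+20)); h=cv2.convexHull(np.c_[xs+150,ys+140].astype(np.float32))[:,0]
W=np.array([wray(s,c,u,80)[:2] for u in h],np.float32); print(cv2.fitEllipse(W),cv2.minEnclosingCircle(W))
print(wray(s,c,(258.5,196),140),wray(s,c,(257,185),113))
E
```

```text
((555.7694091796875, 235.2924346923828), (118.68827056884766, 118.89334106445312), 175.8500518798828) ((555.67333984375, 235.18215942382812), 60.19047546386719)
[601.92424071 265.64508314 140.        ] [600.76187916 267.81875999 113.        ]
```

```bash
python3 -m creep '{"slide":[[0.03,0.13,2.5],[0,0,2.5],[0,0,2.5],[0,0,2.2],[0,0,1.5],[0,0,1],[0,0,0.5],[0,0,0],[0,0,0],[0,0,0],[0,0,0],[0,0,0],[0,0,0],[0,0,0],[0,0,0]],"dr":[[0,0,0],[0,0,0],[0,0,0],[0,0,0],[0,0,0],[0,0,0],[0,0,0],[0,0,0],[0,0,0],[0,0,0],[0,0,0],[0,0,0],[0,0,0],[0,0,0],[0,0,0]],"fingers":[-1,-1,-1,-1,-1,-1,-1,-1,1,1,1,1,1,1,1]}' 60
cat > arc.py <<'E'
import sys
from h import *
# arc.py start_deg step_deg n : waypoints relative to commanded pose assumed on circle
C=np.array([555.9,235.3])
def show(a0,step,n,off=(0,0)):
    a=np.radians(a0+step*np.arange(n+1)); P=C+55*np.c_[np.cos(a),np.sin(a)]; d=np.diff(P,axis=0)
    d[0]-=np.array(off); print("rows [x,y,z]:",",".join("[%.2f,%.2f,0]"%(v[1]/10,v[0]/10) for v in d))
if __name__=="__main__":
    p,_=st(); v=p[:2]-C; a=np.degrees(np.arctan2(v[1],v[0])); print("rad",np.linalg.norm(v),"ang",a)
    if len(sys.argv)>2: show(*map(float,sys.argv[1:3]),int(sys.argv[3]))
E
python3 arc.py 34.5 -20 20
```

```text
clock: 12.55
ee_pos: [601.3, 266.5, 119.5]
ee_rot: [0.707, 0.707, 0.0, 0.0]
ft_force: [-1.8, -0.8, 4.6]
grip_width: 0.244
gripper_force: 58.6
12.55 p [601.3 266.5 119.5] yaw 90.0 q [0.42 0.4  0.03 1.2  0.   1.99] F [-1.8 -0.8  4.6] T [-0.17  0.43 -0.01] w 0.244 g 58.6
rad 55.099284776881994 ang 34.47224100289474
rows [x,y,z]: [-1.74,0.79,0],[-1.90,0.15,0],[-1.84,-0.51,0],[-1.56,-1.11,0],[-1.08,-1.57,0],[-0.48,-1.85,0],[0.18,-1.90,0],[0.82,-1.72,0],[1.36,-1.34,0],[1.74,-0.79,0],[1.90,-0.15,0],[1.84,0.51,0],[1.56,1.11,0],[1.08,1.57,0],[0.48,1.85,0],[-0.18,1.90,0],[-0.82,1.72,0],[-1.36,1.34,0],[-1.74,0.79,0],[-1.90,0.15,0]
```

```bash
python3 -m creep '{"slide":[[-1.74,0.79,0],[-1.90,0.15,0],[-1.84,-0.51,0],[-1.56,-1.11,0],[-1.08,-1.57,0],[-0.48,-1.85,0],[0.18,-1.90,0],[0.82,-1.72,0],[0,0,0]],"dr":[[0,0,0],[0,0,0],[0,0,0],[0,0,0],[0,0,0],[0,0,0],[0,0,0],[0,0,0],[0,0,0]],"fingers":[1,1,1,1,1,1,1,1,1]}'; python3 arc.py
```

```text
clock: 13.45
ee_pos: [523.3, 191.6, 119.5]
ee_rot: [0.707, 0.707, 0.001, -0.0]
ft_force: [-2.4, 2.1, 2.7]
grip_width: 0.238
gripper_force: 59.4
13.45 p [523.3 191.6 119.5] yaw 90.1 q [ 0.35  0.22 -0.22  1.13  0.    1.92] F [-2.4  2.1  2.7] T [ 0.37  0.24 -0.  ] w 0.238 g 59.4
rad 54.544014785608795 ang -126.70921512189904
```

```bash
python3 - <<'E'
from h import *
import pickle
C=pickle.load(open("c0.pkl","rb"));c=C["scene"]
P=[onplane(c,(u/4+160,v/4+125),z)[:2] for u,v,z in ((592,158,8),(632,226,4),(716,198,8))]
for a,b in ((0,1),(1,2)):
    d=P[b]-P[a];print(np.linalg.norm(d),np.degrees(np.arctan2(d[1],d[0])))
print("stub",onplane(c,(688/4+160,185/4+125),40))
s,c=pickle.load(open("w3.pkl","rb"))
cv2.imwrite("pics/w3c.png",cv2.resize(c["pixels"][140:265,150:290],None,fx=5,fy=4.8))
E
```

```text
81.17798713077963 -20.000949403359332
76.29079017133101 73.13319101196673
stub [600.96968861 228.09440682  40.        ]
```

View pics/w3c.png

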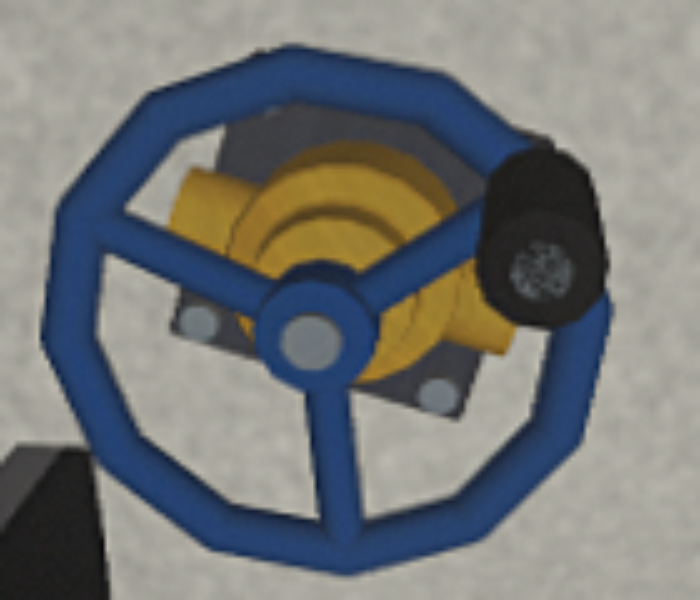

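The crop shows the pipe stubs running along about -18°/162°. The stop should be near 162° (72° further on) or at -18° (252° further on). I'll approach the first with small steps.

```bash
python3 -m creep '{"slide":[[1.36,-1.34,0],[1.74,-0.79,0],[1.90,-0.15,0],[0,0,0]],"dr":[[0,0,0],[0,0,0],[0,0,0],[0,0,0]],"fingers":[1,1,1,1]}'; python3 arc.py -185.5 -4 8;  python3 arc.py -217.5 -20 8
```

```text
clock: 13.85
ee_pos: [500.7, 242.3, 119.5]
ee_rot: [0.707, 0.708, 0.0, -0.001]
ft_force: [-5.8, 2.7, 7.5]
grip_width: 0.244
gripper_force: 60.5
13.85 p [500.7 242.3 119.5] yaw 90.1 q [ 0.45  0.22 -0.22  1.14  0.    2.02] F [-5.8  2.7  7.5] T [0.55 1.19 0.06] w 0.244 g 60.5
rad 55.632309295281594 ang 172.78446545516914
rows [x,y,z]: [0.38,0.05,0],[0.38,0.08,0],[0.37,0.10,0],[0.36,0.13,0],[0.35,0.15,0],[0.34,0.18,0],[0.33,0.20,0],[0.31,0.22,0]
13.85 p [500.7 242.3 119.5] yaw 90.1 q [ 0.45  0.22 -0.22  1.14  0.    2.02] F [-5.8  2.7  7.5] T [0.55 1.19 0.06] w 0.244 g 60.5
rad 55.632309295281594 ang 172.78446545516914
rows [x,y,z]: [1.29,1.41,0],[0.73,1.76,0],[0.08,1.91,0],[-0.57,1.82,0],[-1.16,1.52,0],[-1.61,1.03,0],[-1.86,0.41,0],[-1.89,-0.25,0]
```

```bash
python3 -m creep '{"slide":[[0.38,0.05,0],[0.38,0.08,0],[0.37,0.10,0],[0.36,0.13,0],[0,0,0]],"dr":[[0,0,0],[0,0,0],[0,0,0],[0,0,0],[0,0,0]],"fingers":[1,1,1,1,1]}'; python3 arc.py;python3 -m creep '{"slide":[[0.35,0.15,0],[0.34,0.18,0],[0,0,0]],"dr":[[0,0,0],[0,0,0],[0,0,0]],"fingers":[1,1,1]}'; python3 arc.py
```

```text
clock: 14.35
ee_pos: [504.1, 256.1, 119.5]
ee_rot: [0.707, 0.707, -0.0, -0.001]
ft_force: [-8.0, 2.4, 9.1]
grip_width: 0.239
gripper_force: 60.6
14.35 p [504.1 256.1 119.5] yaw 90.0 q [ 0.47  0.23 -0.2   1.14  0.    2.04] F [-8.   2.4  9.1] T [ 0.46  1.35 -0.05] w 0.239 g 60.6
rad 55.83411206071126 ang 158.08223264146918
clock: 14.65
ee_pos: [507.5, 263.3, 119.5]
ee_rot: [0.707, 0.707, 0.0, -0.002]
ft_force: [-6.9, 3.4, 7.9]
grip_width: 0.243
gripper_force: 60.6
14.65 p [507.5 263.3 119.5] yaw 90.0 q [ 0.48  0.24 -0.18  1.14  0.    2.05] F [-6.9  3.4  7.9] T [ 0.66  1.33 -0.03] w 0.243 g 60.6
rad 55.904930770158415 ang 149.95605345859124
```

No stop at 162°, so it must be near -18°.

```bash
python3 -m creep '{"slide":[[0.33,0.20,0],[0.31,0.22,0],[1.29,1.41,0],[0.73,1.76,0],[0.08,1.91,0],[-0.57,1.82,0],[-1.16,1.52,0],[-1.61,1.03,0],[-1.86,0.41,0],[0,0,0]],"dr":[[0,0,0],[0,0,0],[0,0,0],[0,0,0],[0,0,0],[0,0,0],[0,0,0],[0,0,0],[0,0,0],[0,0,0]],"fingers":[1,1,1,1,1,1,1,1,1,1]}'; python3 arc.py -357.5 -4 10
```

```text
clock: 15.65
ee_pos: [610.4, 235.4, 119.5]
ee_rot: [0.708, 0.706, -0.001, -0.001]
ft_force: [-7.0, -2.2, 8.4]
grip_width: 0.239
gripper_force: 60.7
15.65 p [610.4 235.4 119.5] yaw 89.9 q [0.37 0.4  0.03 1.2  0.   1.94] F [-7.  -2.2  8.4] T [-0.43  1.43 -0.  ] w 0.239 g 60.7
rad 54.51521760192319 ang 0.08959301995074827
rows [x,y,z]: [-0.38,0.00,0],[-0.38,-0.02,0],[-0.38,-0.05,0],[-0.38,-0.08,0],[-0.37,-0.10,0],[-0.36,-0.13,0],[-0.35,-0.15,0],[-0.34,-0.18,0],[-0.33,-0.20,0],[-0.31,-0.22,0]
```

```bash
python3 -m creep '{"slide":[[-0.38,0,0],[-0.38,-0.02,0],[-0.38,-0.05,0],[0,0,0]],"dr":[[0,0,0],[0,0,0],[0,0,0],[0,0,0]],"fingers":[1,1,1,1]}'; python3 arc.py;python3 -m creep '{"slide":[[-0.38,-0.08,0],[-0.37,-0.10,0],[0,0,0]],"dr":[[0,0,0],[0,0,0],[0,0,0]],"fingers":[1,1,1]}'; python3 arc.py
```

```text
clock: 16.05
ee_pos: [609.5, 226.3, 119.5]
ee_rot: [0.707, 0.707, -0.0, -0.001]
ft_force: [-7.5, 0.5, 7.2]
grip_width: 0.24
gripper_force: 60.6
16.05 p [609.5 226.3 119.5] yaw 90.0 q [0.35 0.39 0.02 1.2  0.   1.93] F [-7.5  0.5  7.2] T [ 0.26  1.3  -0.01] w 0.24 g 60.6
rad 54.33812042575821 ang -9.537955385258009
clock: 16.35
ee_pos: [607.7, 219.2, 119.5]
ee_rot: [0.707, 0.707, -0.0, -0.001]
ft_force: [-7.5, 2.9, 6.2]
grip_width: 0.241
gripper_force: 60.6
16.35 p [607.7 219.2 119.5] yaw 90.0 q [0.35 0.38 0.   1.19 0.   1.92] F [-7.5  2.9  6.2] T [0.5  1.27 0.01] w 0.241 g 60.6
rad 54.258949165871876 ang -17.29525888342925
```

```bash
python3 -m creep '{"slide":[[-0.36,-0.13,0],[0,0,0]],"dr":[[0,0,0],[0,0,0]],"fingers":[1,1]}'; python3 arc.py;python3 -m creep '{"slide":[[-0.35,-0.15,0],[0,0,0]],"dr":[[0,0,0],[0,0,0]],"fingers":[1,1]}'; python3 arc.py
```

```text
clock: 16.55
ee_pos: [607.6, 218.8, 119.5]
ee_rot: [0.706, 0.708, 0.003, -0.003]
ft_force: [-2.2, 13.7, 2.9]
grip_width: 0.243
gripper_force: 59.9
16.55 p [607.6 218.8 119.5] yaw 90.1 q [ 0.34  0.38 -0.    1.19  0.01  1.91] F [-2.2 13.7  2.9] T [2.54 0.48 0.02] w 0.243 g 59.9
rad 54.236984353856315 ang -17.7347803846694
clock: 16.75
ee_pos: [607.5, 218.6, 119.6]
ee_rot: [0.706, 0.708, 0.006, -0.004]
ft_force: [2.9, 25.5, -2.3]
grip_width: 0.241
gripper_force: 59.7
16.75 p [607.5 218.6 119.6] yaw 90.2 q [ 0.34  0.37 -0.01  1.18  0.01  1.91] F [ 2.9 25.5 -2.3] T [ 4.74 -0.56 -0.01] w 0.241 g 59.7
rad 54.190308513038055 ang -17.93421112733049
```

Force climbs to 25 N with the handle stationary at about -17.6°, so the valve is closed. Now I back off and make two full counter-clockwise turns.

```bash
python3 -m creep '{"slide":[[0.35,0.15,0],[0.36,0.13,0],[0,0,0]],"dr":[[0,0,0],[0,0,0],[0,0,0]],"fingers":[1,1,1]}'; python3 arc.py -17.5 20 18
```

```text
clock: 17.05
ee_pos: [608.0, 220.0, 119.5]
ee_rot: [0.707, 0.707, 0.0, -0.001]
ft_force: [-5.6, 2.7, 7.5]
grip_width: 0.244
gripper_force: 60.9
17.05 p [608.  220.  119.5] yaw 90.1 q [0.35 0.38 0.   1.19 0.   1.92] F [-5.6  2.7  7.5] T [0.75 1.17 0.01] w 0.244 g 60.9
rad 54.246289905525806 ang -16.331671728304624
rows [x,y,z]: [1.89,0.25,0],[1.86,-0.41,0],[1.61,-1.03,0],[1.16,-1.52,0],[0.57,-1.82,0],[-0.08,-1.91,0],[-0.73,-1.76,0],[-1.29,-1.41,0],[-1.69,-0.88,0],[-1.89,-0.25,0],[-1.86,0.41,0],[-1.61,1.03,0],[-1.16,1.52,0],[-0.57,1.82,0],[0.08,1.91,0],[0.73,1.76,0],[1.29,1.41,0],[1.69,0.88,0]
```

```bash
python3 -m creep '{"slide":[[1.89,0.25,0],[1.86,-0.41,0],[1.61,-1.03,0],[1.16,-1.52,0],[0.57,-1.82,0],[-0.08,-1.91,0],[-0.73,-1.76,0],[-1.29,-1.41,0],[-1.69,-0.88,0],[0,0,0]],"dr":[[0,0,0],[0,0,0],[0,0,0],[0,0,0],[0,0,0],[0,0,0],[0,0,0],[0,0,0],[0,0,0],[0,0,0]],"fingers":[1,1,1,1,1,1,1,1,1,1]}'; python3 arc.py; python3 -m creep '{"slide":[[-1.89,-0.25,0],[-1.86,0.41,0],[-1.61,1.03,0],[-1.16,1.52,0],[-0.57,1.82,0],[0.08,1.91,0],[0.73,1.76,0],[1.29,1.41,0],[1.69,0.88,0],[0,0,0]],"dr":[[0,0,0],[0,0,0],[0,0,0],[0,0,0],[0,0,0],[0,0,0],[0,0,0],[0,0,0],[0,0,0],[0,0,0]],"fingers":[1,1,1,1,1,1,1,1,1,1]}'; python3 arc.py
```

```text
clock: 18.05
ee_pos: [502.3, 250.7, 119.5]
ee_rot: [0.707, 0.707, -0.0, -0.0]
ft_force: [-7.0, -0.8, 7.4]
grip_width: 0.238
gripper_force: 60.9
18.05 p [502.3 250.7 119.5] yaw 89.9 q [ 0.46  0.23 -0.21  1.14  0.    2.03] F [-7.  -0.8  7.4] T [-0.09  1.25  0.  ] w 0.238 g 60.9
rad 55.81248574350535 ang 163.92966406681253
clock: 19.05
ee_pos: [608.5, 221.7, 119.4]
ee_rot: [0.707, 0.708, 0.0, -0.002]
ft_force: [-8.6, 4.5, 11.6]
grip_width: 0.241
gripper_force: 61.6
19.05 p [608.5 221.7 119.4] yaw 90.1 q [0.35 0.38 0.01 1.2  0.   1.92] F [-8.6  4.5 11.6] T [ 0.84  1.66 -0.02] w 0.241 g 61.6
rad 54.32682492934814 ang -14.470731231492511
```

```bash
python3 -m creep '{"slide":[[1.89,0.25,0],[1.86,-0.41,0],[1.61,-1.03,0],[1.16,-1.52,0],[0.57,-1.82,0],[-0.08,-1.91,0],[-0.73,-1.76,0],[-1.29,-1.41,0],[-1.69,-0.88,0],[0,0,0]],"dr":[[0,0,0],[0,0,0],[0,0,0],[0,0,0],[0,0,0],[0,0,0],[0,0,0],[0,0,0],[0,0,0],[0,0,0]],"fingers":[1,1,1,1,1,1,1,1,1,1]}'; python3 arc.py; python3 -m creep '{"slide":[[-1.89,-0.25,0],[-1.86,0.41,0],[-1.61,1.03,0],[-1.16,1.52,0],[-0.57,1.82,0],[0.08,1.91,0],[0.73,1.76,0],[1.29,1.41,0],[1.55,0.75,0],[0,0,0],[0,0,0]],"dr":[[0,0,0],[0,0,0],[0,0,0],[0,0,0],[0,0,0],[0,0,0],[0,0,0],[0,0,0],[0,0,0],[0,0,0],[0,0,0]],"fingers":[1,1,1,1,1,1,1,1,1,1,1]}'; python3 arc.py; python3 - <<'E'
from h import *
c=cam("scene");cv2.imwrite("pics/end.png",cv2.resize(c["pixels"][90:290,60:400],None,fx=2.3,fy=2.3))
E
```

```text
clock: 20.05
ee_pos: [502.4, 251.1, 119.5]
ee_rot: [0.707, 0.707, -0.001, -0.001]
ft_force: [-8.5, 1.2, 9.4]
grip_width: 0.243
gripper_force: 61.2
20.05 p [502.4 251.1 119.5] yaw 90.0 q [ 0.46  0.23 -0.21  1.14  0.    2.03] F [-8.5  1.2  9.4] T [-0.05  1.54 -0.01] w 0.243 g 61.2
rad 55.76427563189726 ang 163.4938259600617
clock: 21.15
ee_pos: [607.7, 219.2, 119.4]
ee_rot: [0.707, 0.707, 0.001, -0.001]
ft_force: [-6.8, 4.1, 8.5]
grip_width: 0.24
gripper_force: 61.5
21.15 p [607.7 219.2 119.4] yaw 90.0 q [0.35 0.38 0.   1.19 0.   1.92] F [-6.8  4.1  8.5] T [ 0.81  1.18 -0.01] w 0.24 g 61.5
rad 54.231945340575685 ang -17.236254568683798
```

View pics/end.png

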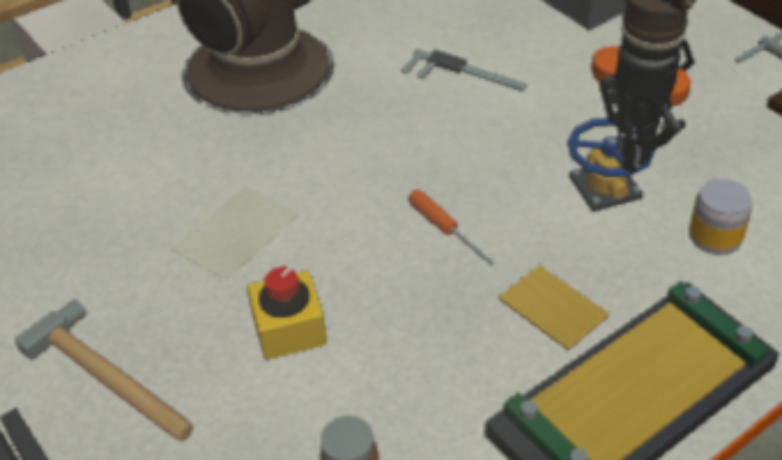

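The final view shows the handle still gripped near (635,150), the head's white line turned clockwise at (285,270), and everything else undisturbed. The handle is back at the stop position after two turns, within 0.5°, so I'm handing in.

```bash
python3 -c "
from cell import r
print(r.finish_job())"
```

```text
the job is handed in; nothing more can be done
None
```

The job is handed in, and no verdict came back: the stop button was pressed, sprang back and was twisted to its reset stop; the valve was closed to its stop and backed off two turns (handle within about 0.5° of the stop position), with the handle still gripped at about 60 N and nothing else on the bench seen to have moved.

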